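Clear a shop scale and wedge its pan off the load post

TASK

The scale is to be serviced: first stand the two brass castings from its pan upright in the grey tote, then take the steel wedge, lay it on the bare deck in front of the pan and push it nose first under the pan's near edge until the pan just lifts off its load post, by about 3 mm and never as much as 7 mm. Only the wedge may carry the pan. Finish still holding the wedge there with the fingers, pan raised, and leave everything else on the table undisturbed.

Things in the scene. Friction and masses are not known exactly. Their poses are not given: they have to be found in the camera images.
- scale: Fixed counting scale, grey housing 300 x 240 x 40 mm; origin at the centre of its underside on the table; x points from its front (robot side) to its back, z up. Its flat top, the deck, is 40 mm above the origin. The front 130 mm of the deck (x from -150 to -20 mm) is bare; the pan covers the rest.
- pan: Scale's blue tray pan 170 (x) x 210 (y) mm, 15 mm high, floor and walls 3 mm, 0.45 kg; origin at centre of underside, axes as the scale's. Guided: moves only straight up, no spring, 4.4 N lifts it. At rest its origin is at scale x 65, y 0, z 52 mm (z 55 when lifted 3 mm), so a 12 mm gap over the deck, open at the near edge (pan x = -85 mm). Load post under pan x = 20 mm.
- bell: Loose brass bell casting standing on the pan, 72 mm high, 0.15 to 0.3 kg: foot 52 mm across, narrowing to a round stem 24 mm across from 42 mm up to the top. Origin at the centre of its underside, z up its axis.
- seal: Loose brass seal casting standing on the pan, 72 mm high, 0.18 to 0.36 kg: foot 44 mm square and 22 mm high, a 32 mm square step to 34 mm, then a round stem 22 mm across up to the top. Origin at the centre of its underside, z up its axis.
- wedge: Loose steel wedge, 0.25 kg, flat on the table at the side without the tote. Upright grip block 28 (x) x 24 (y) x 55 mm high; origin at centre of the block's underside. A 30 mm wide ramp runs along +x to the nose (x = 105 mm, 3 mm high), 1 in 5: 21.6 mm high at x = 12; 12 mm at x = 60 (meets the resting pan's edge); 15 mm at x = 45 (pan up 3 mm). Flat underside z = 0.
- wedge_nose (a point): The tip of the wedge's nose: middle of the thin end, at the underside; 105 mm along x from the wedge's origin.
- tote: Loose shallow grey tote, open on top, 200 (x) x 160 (y) x 45 mm high, walls and floor 4 mm, 0.9 kg, on the table on the left or the right. Origin at the centre of its underside.
- block: Steel block 30 x 70 x 22 mm, not a wedge; not to be moved.
- bowl: Brass bowl 80 mm across, 35 mm high; not to be moved.
- weight: Steel 38 mm test weight with a knob, 62 mm high; not to be moved.
- medal: Brass disc 80 mm across, 8 mm thick; not to be moved.
- mug: White mug 76 mm across, 90 mm high; not to be moved.
- brush: Hand brush lying on the table; not to be moved.
- statue: Small brass figure 60 mm across, 92 mm high, on the table; not to be moved.

How it is judged:
By the outcome, as a careful person would: the job done as asked, in the order asked, and still so for the second after the job is handed in, while the arm keeps its last pose, push and grip.
It also fails if it takes over 72 s, if anything falls off the work surface, if the arm or the gripper's body presses on something with over 40 N, if the wrist force passes 120 N, or if a joint passes its speed limit or range.

ROBOT

A 6-joint arm with a two-finger parallel gripper is mounted at the origin on the work surface. World frame = base frame: x ahead of the robot, y to its left, z up, the work surface at z = 0. Lengths are in mm, angles in rad, forces in N, time in s.
With the tool pointing down it reaches from about 425 to 950 mm from the base axis. Payload 3.5 kg.
Tool frame: the origin (TCP) lies at the very end of the fingers, on their centre line; the grasp point (between the pads) lies 19 mm behind it (bot.pinch_z is the distance from the TCP to the grasp point, in mm); z points along the fingers, y is the direction in which the jaws open and shut (so a half turn about z gives the same grasp; the last joint's range is limited). The gripper opens to 85 mm and grips with 20 to 120 N. Pads are 22 mm wide; open, the fingers measure 114 mm over their backs; the gripper's body (76 mm by 85 mm) begins 54 mm behind the grasp point. The pads swing forward as they close: fully open they stand 13 mm farther back than shut.
Start: joints at [1.154, 0.286, 1.577, -0, 1.279, -0.15], TCP at [177.924, 651.114, 231.325] pointing down, gripper open.
Joint ranges: [-2.77, 2.77], [-0.9, 2.22], [0.21, 2.48], [-1.53, 4.67], [0.24, 2.81], [-2.84, 2.84]. Speed limits (rad/s): [2.79, 2.79, 3.14, 3.14, 3.14, 3.14].

INTERFACE

Orientations are given as a unit quaternion [x, y, z, w].
In Python, from bench import sensors, optics, hand_in, bot gives the robot as it stands.
- The arm moves only by the tool step_arm, never from a script. Its argument "increments" is a list of rows, each a list of 7 numbers: the turn, a rotation vector about the tool's x, y, z in rad, then the shift along the tool's x, y, z in m, then the gripper's target within -1 to 1 (fully open at 1, half-way at 0, shut at -1). In form: [[ax, ay, az, tx, ty, tz, hand], ...]. A call has 1 to 5 rows; each row is the pose to reach, as a shift and turn from the pose commanded when the call began, along the tool's axes at that moment; what a row does not reach only later rows make up. A row lasts 1/8 s, in which the tool goes at most 62.5 mm and 10.7 degrees, less where a joint would pass 70% of its speed; a pose out of reach is approached as far as the arm can. A call with a gripper value outside its range is refused whole. The fingers move at their own pace and stop on an object; "newtons" is the grip in N (left out, the last holds). Time passes only in rows, so rows that repeat a pose let the fingers close. It gives the time, the measured TCP pose, the force and the opening at its end, in the units of the state.
- sensors.state(): the state, without advancing time (a new reading comes with each control period).
- optics.capture(name): name is "side" or "top" or "wrist"; returns a dict with "color" (420x560x3 uint8, red, green, blue), "K" (3x3 intrinsics, pixels), "k1" (the pictures are not rectified: a ray, as slopes to the right and down, at radius r is drawn at 1 + k1 r^2 times it, then the intrinsics apply), "rvec" (rotation vector, rad) and "tvec" (3), from world to camera coordinates, as OpenCV has them. Camera axes: x right, y down, z forward; pixel columns grow to the right and rows downward; lengths in mm; the calibration is good to about 2 mm. A picture is of the moment at which its call begins. There is no depth.
- hand_in(): hands the job in, once; it reports no verdict.
The state is a dict: "time": time; "q": joint angles; "joint_vel": joint speeds; "joint_torque": joint torques, N m; "tool_pos": TCP position; "ee_rot": TCP orientation; "contact_force": force on the tool from outside, world axes, zero at the start; "ft_torque": the same for the moment, N m; "grip_width": opening from 0.0 (shut) to 1.0 (fully open).
Only numpy, scipy, OpenCV 4.12 (cv2) and the standard library are available. Lean on these libraries where they do the work, as an engineer would, in place of code of your own. Each camera call takes 0.05 s, during which the arm holds its last target. There are 200 camera calls.

## Working session

There is one attempt and no reset: what is moved stays moved. The work goes in short steps, Python scripts to look and compute and a tool call to move; the robot and the scene stay as the last step left them, time stands still between calls to the robot, and variables do not carry over. Pictures are saved under pics/ and viewed, about 8 in all and at most 12, crops included, and the job is handed in when it is done.

Besides the shell and the picture viewer there is one more tool, called by a JSON object that holds its "method" and its "body", one argument or row to a line. step_arm: Moves the arm, as the interface text tells. Its arguments: {"type":"object","properties":{"increments":{"type":"array","items":{"type":"array","items":{"type":"number"}}},"newtons":{"type":"number"}},"required":["increments"]}

```bash
mkdir -p pics; ls; cat > h.py <<'E'
import numpy as np, cv2
from scipy.spatial.transform import Rotation as R
from bench import sensors, optics, hand_in, bot
def cap(n,save=None):
    d=optics.capture(n)
    if save: cv2.imwrite('pics/'+save+'.png',d['color'][:,:,::-1])
    return d
def ray(d,uv):
    K=np.array(d['K']);k=float(np.ravel(d['k1'])[0])
    uv=np.atleast_2d(np.float64(uv))
    p=cv2.undistortPoints(uv[:,None],K,np.array([k,0,0,0,0.]))[:,0]
    M=R.from_rotvec(np.ravel(d['rvec'])).as_matrix();t=np.ravel(d['tvec'])
    return -M.T@t,(np.c_[p,np.ones(len(p))])@M
def plane(d,uv,z):
    c,v=ray(d,uv); return c+v*((z-c[2])/v[:,2])[:,None]
def proj(d,P):
    K=np.array(d['K']);k=float(np.ravel(d['k1'])[0])
    return cv2.projectPoints(np.atleast_2d(np.float64(P)),np.ravel(d['rvec']).astype(float),np.ravel(d['tvec']).astype(float),K,np.array([k,0,0,0,0.]))[0][:,0]
E
python3 - <<'E'
from h import *
for n in ['side','top']:
    d=cap(n,n+'0'); c,v=ray(d,[[280,210]]); print(n,c.round(),v.round(2),d['k1'],np.array(d['K']).round(1).tolist())
a=cv2.imread('pics/top0.png');b=cv2.imread('pics/side0.png')
print(sensors.state())
E
```

```text
pics
side [ -20. -737.  839.] [[ 0.48  0.58 -0.66]] -0.09587940747450073 [[403.2, 0.0, 282.3], [0.0, 403.2, 206.5], [0.0, 0.0, 1.0]]
top [ 205.  -59. 1628.] [[ 0.21  0.01 -0.98]] -0.15037311981909388 [[482.0, 0.0, 282.8], [0.0, 482.0, 209.1], [0.0, 0.0, 1.0]]
{'time': 0.1, 'q': array([ 1.15401295e+00,  2.87103935e-01,  1.57804045e+00, -1.40481010e-05,
        1.27860367e+00, -1.49992901e-01]), 'joint_vel': array([-0.00013289, -0.00242238, -0.0041547 ,  0.00013088,  0.00082324,
        0.00038594]), 'joint_torque': array([ 5.35205527e-04, -4.07295012e+01, -2.93699795e+01, -1.50548844e-04,
        3.43803164e-03,  2.35461975e-06]), 'tool_pos': array([177.67974001, 650.57413467, 230.06225915]), 'ee_rot': array([ 1.32997889e-01,  9.91115735e-01, -1.03659624e-03, -2.94880506e-04]), 'contact_force': array([-0.40922569, -0.31779588, -0.76106239]), 'ft_torque': array([-0.03040098, -0.00064872,  0.00878972]), 'grip_width': 1.0015767511633344}
```

View pics/top0.png

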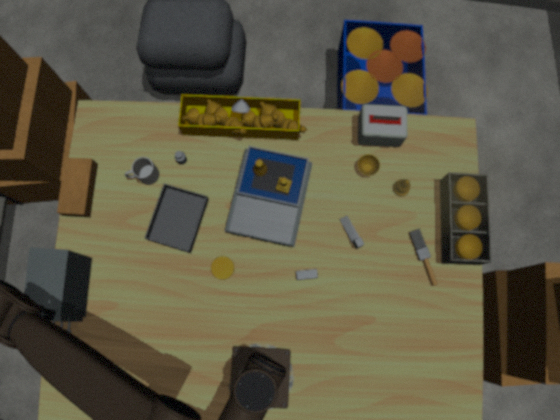

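View pics/side0.png

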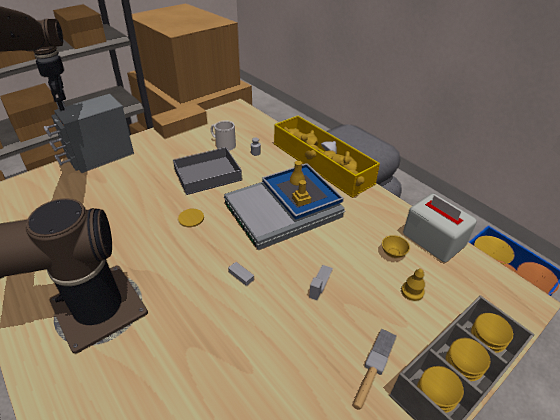

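The top view shows the tote left at (178,218), the scale at (268,195) with bell (260,168) and seal (284,184), the wedge at (350,232), and the plain block at (307,273). The side view agrees with this layout. I'll enlarge both for corner picking.

```bash
python3 - <<'E'
from h import *
a=cv2.imread('pics/top0.png');b=cv2.imread('pics/side0.png')
A=cv2.resize(cv2.convertScaleAbs(a[145:257,145:305],alpha=1.6),None,fx=3.75,fy=3.75,interpolation=cv2.INTER_CUBIC)[:,:600]
W=cv2.resize(cv2.convertScaleAbs(a[205:257,330:370],alpha=1.6),None,fx=5,fy=5,interpolation=cv2.INTER_CUBIC)
B=cv2.resize(b[150:250,220:360],None,fx=4,fy=4,interpolation=cv2.INTER_CUBIC)[:,:560]
C=cv2.resize(b[255:305,300:340],None,fx=6,fy=6,interpolation=cv2.INTER_CUBIC)
o=np.zeros((600,800,3),np.uint8)
A=cv2.resize(A,(450,315));o[:315,:450]=A  # scale 2.8125
o[:260,460:660]=W
B=cv2.resize(B,(350,250)); o[330:580,:350]=B # 2.5
o[290:590,460:700]=C
cv2.imwrite('pics/comp.png',o)
# pan blue quad
d=cap('top');img=d['color'];hsv=cv2.cvtColor(img,cv2.COLOR_RGB2HSV)
m=cv2.inRange(hsv,(95,90,30),(130,255,255)); m[:, :220]=0; m[:,330:]=0; m[:130]=0
c=max(cv2.findContours(cv2.morphologyEx(m,cv2.MORPH_CLOSE,np.ones((5,5))),0,2)[0],key=cv2.contourArea)
r=cv2.minAreaRect(c);p=cv2.boxPoints(r); P=plane(d,p,67);print('pan px',p.round(1).tolist());print(P.round(1),P.mean(0).round(1),np.linalg.norm(np.diff(P,axis=0),axis=1))
# brass
m=cv2.inRange(hsv,(15,120,60),(35,255,255)); m2=np.zeros_like(m); m2[155:200,240:300]=m[155:200,240:300]
for c in cv2.findContours(m2,0,2)[0]:
    if cv2.contourArea(c)>20: print('brass',cv2.boundingRect(c),cv2.contourArea(c))
# tote / wedge grey low-sat
for nm,(u0,u1,v0,v1),lo,hi,z in [('tote',(140,215,175,260),(0,0,0),(180,70,255),45),('wedge',(330,370,205,257),(0,0,0),(180,60,255),0)]:
    s=hsv[v0:v1,u0:u1]; m=cv2.inRange(s,lo,hi)
    c=max(cv2.findContours(m,0,2)[0],key=cv2.contourArea)+np.array([u0,v0]); p=cv2.boxPoints(cv2.minAreaRect(c));P=plane(d,p,z)
    print(nm,p.round(1).tolist(),P.round(1).tolist(),P.mean(0).round(1))
E
```

```text
pan px [[238.6999969482422, 191.39999389648438], [248.60000610351562, 146.89999389648438], [306.29998779296875, 159.6999969482422], [296.3999938964844, 204.1999969482422]]
[[ 604.6  101.9   67. ]
 [ 763.3   79.2   67. ]
 [ 727.1 -119.9   67. ]
 [ 570.2  -92.9   67. ]] [666.3  -7.9  67. ] [160.3723342  202.3853245  159.17548419]
brass (276, 177, 15, 16) 154.5
brass (256, 160, 11, 15) 84.0
tote [[143.0, 238.0], [162.39999389648438, 179.8000030517578], [210.39999389648438, 195.8000030517578], [191.0, 254.0]] [[433.3, 415.9, 45.0], [638.6, 370.5, 45.0], [590.0, 199.3, 45.0], [388.7, 248.0, 45.0]] [512.6 308.4  45. ]
wedge [[337.3999938964844, 219.60000610351562], [346.70001220703125, 213.89999389648438], [365.1000061035156, 243.6999969482422], [355.79998779296875, 249.39999389648438]] [[538.4, -238.0, 0.0], [560.3, -269.8, 0.0], [459.1, -335.6, 0.0], [437.8, -304.0, 0.0]] [ 498.9 -286.9    0. ]
```

View pics/comp.png

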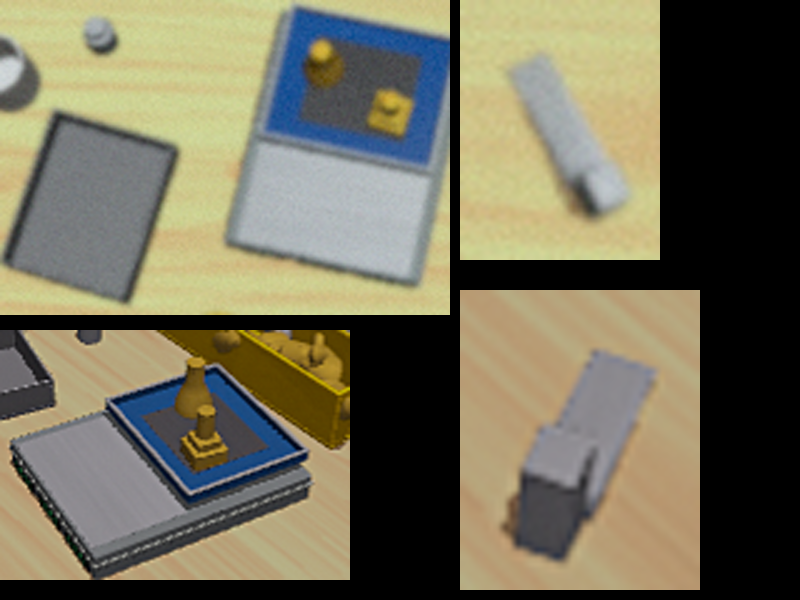

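The composite shows the stem tops at about (259,162) and (284,181) in the top view, and (298,163) and (302,182) in the side view. The wedge's thin nose points towards +x, +y.

```bash
cat > plan.py <<'E'
# python3 plan.py "x,y,z,psi,hand" ... : prints rows in calls of 5, tracks commanded pose in cmd.json
import sys,json,os,numpy as np
from scipy.spatial.transform import Rotation as R
def rot(psi):
    c,s=np.cos(psi),np.sin(psi); return np.array([[-s,c,0],[c,s,0],[0,0,-1.]])
def run(wps,mm=60,deg=9.5):
    cur=np.array(json.load(open('cmd.json'))) if os.path.exists('cmd.json') else np.array([177.924,651.114,231.325,1.304,1])
    rows=[]
    for w in wps:
        v=[float(t) for t in w.split(',')]; t=np.array(v[:5]); rep=int(v[5]) if len(v)>5 else 0; sp=v[6] if len(v)>6 else mm
        last=rows[-1] if rows else cur
        n=max(1,int(np.ceil(max(np.linalg.norm(t[:3]-last[:3])/sp,abs(t[3]-last[3])*57.3/deg)-1e-6)))
        for i in range(1,n+1):
            p=last+(t-last)*i/n; p[4]=t[4]; rows.append(p)
        rows+= [t.copy() for _ in range(rep)]
    for k in range(0,len(rows),5):
        M=rot(cur[3]); out=[]
        for p in rows[k:k+5]:
            d=np.round(M.T@(p[:3]-cur[:3])/1000,4); a=round(-(p[3]-cur[3]),3)
            out.append([0,0,float(a),*[float(x) for x in d],round(float(p[4]),2)])
        o=out[-1]; cur=np.r_[cur[:3]+M@np.array(o[3:6])*1000,cur[3]-o[2],o[6]]
        print(json.dumps(out))
    json.dump(cur.tolist(),open('cmd.json','w')); print(len(rows),'rows; end',cur.round(2).tolist())
if __name__=='__main__': run(sys.argv[1:])
E
python3 - <<'E'
from h import *
t=cap('top');s=cap('side')
for n,a,b,z in [('bell',[259.1,162.1],[298.4,163.2],127),('seal',[284,180.6],[302.4,182],127)]:
    print(n,'top',plane(t,a,z).round(1),'side',plane(s,b,z).round(1))
    c1,v1=ray(t,a);c2,v2=ray(s,b);v1=v1[0];v2=v2[0]
    A=np.c_[v1,-v2];k=np.linalg.lstsq(A,c2-c1,rcond=None)[0];print('tri',((c1+v1*k[0])+(c2+v2*k[1]))/2)
print('deck front',plane(t,[[226.8,231.4],[292.6,245.3]],40).round(1).tolist())
E
python3 plan.py "560,0,330,1.304,1"
```

```text
bell top [[691.1  36.1 127. ]] side [[684.   31.1 127. ]]
tri [691.67625632  37.24151875 120.90392304]
seal top [[632.4 -48.2 127. ]] side [[629.9 -49.5 127. ]]
tri [632.3548454  -47.80447006 125.04653777]
deck front [[471.6, 135.0, 40.0], [435.9, -86.9, 40.0]]
[[0, 0, -0.0, -0.0416, -0.0406, -0.0076, 1.0], [0, 0, -0.0, -0.0831, -0.0811, -0.0152, 1.0], [0, 0, -0.0, -0.1247, -0.1217, -0.0228, 1.0], [0, 0, -0.0, -0.1662, -0.1623, -0.0304, 1.0], [0, 0, -0.0, -0.2078, -0.2028, -0.038, 1.0]]
[[0, 0, -0.0, -0.0415, -0.0406, -0.0075, 1.0], [0, 0, -0.0, -0.0831, -0.0812, -0.0151, 1.0], [0, 0, -0.0, -0.1246, -0.1217, -0.0227, 1.0], [0, 0, -0.0, -0.1662, -0.1623, -0.0303, 1.0], [0, 0, -0.0, -0.2078, -0.2029, -0.0379, 1.0]]
[[0, 0, -0.0, -0.0415, -0.0405, -0.0076, 1.0], [0, 0, -0.0, -0.0831, -0.0811, -0.0152, 1.0], [0, 0, -0.0, -0.1246, -0.1216, -0.0228, 1.0]]
13 rows; end [559.99, 0.05, 330.02, 1.3, 1.0]
```

{"method": "step_arm", "body": {
  "increments": [
    [0,0,0,-0.042,-0.041,-0.008,1],
    [0,0,0,-0.083,-0.081,-0.015,1],
    [0,0,0,-0.125,-0.122,-0.023,1],
    [0,0,0,-0.166,-0.162,-0.03,1],
    [0,0,0,-0.208,-0.203,-0.038,1]
  ]
}}

```text
time: 0.88
tool_pos: [325.6, 398.8, 269.6]
ee_rot: [0.133, 0.991, 0.0, 0.0]
contact_force: [0.5, 1.4, 0.0]
grip_width: 0.997
```

{"method": "step_arm", "body": {
  "increments": [
    [0,0,0,-0.042,-0.041,-0.008,1],
    [0,0,0,-0.083,-0.081,-0.015,1],
    [0,0,0,-0.125,-0.122,-0.023,1],
    [0,0,0,-0.166,-0.162,-0.03,1],
    [0,0,0,-0.208,-0.203,-0.038,1]
  ]
}}

```text
time: 1.5
tool_pos: [472.7, 148.1, 307.7]
ee_rot: [0.133, 0.991, 0.0, 0.0]
contact_force: [0.4, -0.1, 0.1]
grip_width: 0.998
```

{"method": "step_arm", "body": {
  "increments": [
    [0,0,0,-0.042,-0.04,-0.008,1],
    [0,0,0,-0.083,-0.081,-0.015,1],
    [0,0,0,-0.125,-0.122,-0.023,1],
    [0,0,0,-0.125,-0.122,-0.023,1]
  ]
}}

```text
time: 2.0
tool_pos: [561.9, -4.2, 330.5]
ee_rot: [0.136, 0.991, -0.0, 0.0]
contact_force: [-0.7, 0.2, -0.6]
grip_width: 0.999
```

```bash
sed -i 's#/1000,4)#/1000,3)#; s#cur\[3\]),3)#cur[3]),2)#' plan.py; python3 - <<'E'
from h import *
s=sensors.state();print(s['time'],s['tool_pos'],s['ee_rot'],s['contact_force'])
d=cap('wrist','w1');np.save('w1.npy',d,allow_pickle=True);c,v=ray(d,[[280,210]]);print(c,v)
E
```

```text
2.0 [561.94171011  -4.2212401  330.45827859] [ 1.35554158e-01  9.90769859e-01 -2.90408570e-04  2.68482364e-04] [-0.74627334  0.15703913 -0.62387   ]
[494.18472364  15.21889036 473.02530467] [[ 0.27086004 -0.07512066 -0.95968318]]
```

View pics/w1.png

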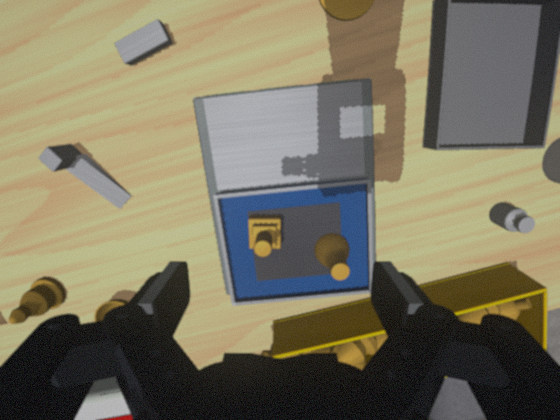

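The wrist view shows everything clearly: stem tops at bell (340,271) and seal (264,245), the pan's near edge from (217,193) to (369,180), wedge nose at (126,202) with its block at (57,157), and the tote's right part.

```bash
python3 - <<'E'
from h import *
d=np.load('w1.npy',allow_pickle=True).item();img=d['color'];hsv=cv2.cvtColor(img,cv2.COLOR_RGB2HSV)
print('bell',plane(d,[340,271],127).round(1),'seal',plane(d,[264,245],127).round(1))
m=cv2.inRange(hsv,(100,120,40),(125,255,255));m[:,:200]=0;m[:,385:]=0
c=max(cv2.findContours(m,0,2)[0],key=cv2.contourArea);hp=cv2.convexHull(c)
q=cv2.approxPolyDP(hp,8,True)[:,0];print('pan blue hull',q.tolist());P=plane(d,q,67);print(P.round(1).tolist())
# hand picked
print('pan near edge z67',plane(d,[[217,193],[369,180]],67).round(1).tolist())
print('deck front z40',plane(d,[[195,99],[369,80]],40).round(1).tolist())
s=hsv[130:215,30:140];m=cv2.inRange(s,(0,0,0),(180,50,255));c=max(cv2.findContours(m,0,2)[0],key=cv2.contourArea)+[30,130]
q=cv2.approxPolyDP(c,3,True)[:,0];print('wedge',q.tolist());print(plane(d,q,0).round(0).tolist())
print('tote', plane(d,[[436,0],[424,148],[547,155],[560,5]],45).round(1).tolist())
print(sensors.state()['tool_pos'])
c=cv2.resize(img[125:225,25:145,::-1],None,fx=5,fy=5,interpolation=cv2.INTER_CUBIC);cv2.imwrite('pics/wc.png',c)
E
```

```text
bell [[687.8  38.4 127. ]] seal [[628.9 -42.3 127. ]]
pan blue hull [[364, 186], [367, 286], [237, 297], [221, 200]]
[[607.0, 100.8, 67.0], [756.6, 75.8, 67.0], [721.8, -115.0, 67.0], [573.6, -89.6, 67.0]]
pan near edge z67 [[562.9, -91.7, 67.0], [600.8, 108.9, 67.0]]
deck front z40 [[437.8, -85.9, 40.0], [476.9, 141.8, 40.0]]
wedge [[38, 158], [51, 170], [64, 166], [119, 208], [130, 197], [87, 155], [71, 145], [46, 147]]
[[443.0, -364.0, 0.0], [467.0, -352.0, 0.0], [467.0, -328.0, 0.0], [554.0, -270.0, 0.0], [542.0, -245.0, 0.0], [462.0, -285.0, 0.0], [441.0, -303.0, 0.0], [432.0, -343.0, 0.0]]
tote [[405.6, 241.8, 45.0], [583.0, 196.6, 45.0], [639.4, 371.0, 45.0], [447.5, 403.8, 45.0]]
[560.99667092  -2.36579542 330.05130642]
```

View pics/wc.png

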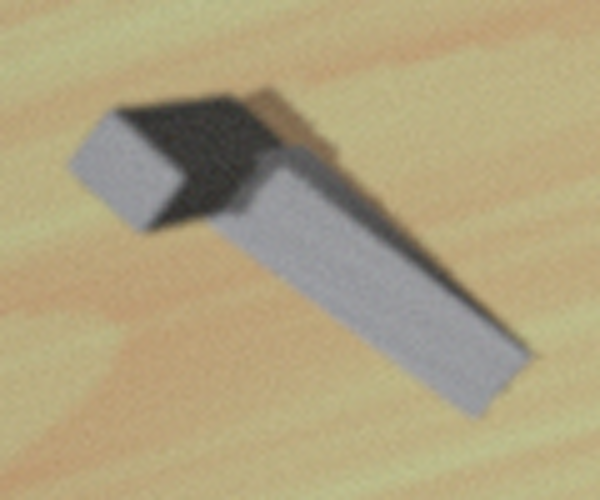

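The crop shows the wedge's block top with its corners at about (48.6,146.6), (38.6,158), (54.6,171.4) and (62,161). The ramp runs to nose corners (131,196) and (121,208).

```bash
echo '[560.6,-0.8,330.3,1.304,1]'>cmd.json; python3 - <<'E'
from h import *
d=np.load('w1.npy',allow_pickle=True).item()
P=plane(d,[[48.6,146.6],[38.6,158],[54.6,171.4],[62,161]],55);print(P.round(1).tolist(),P.mean(0).round(1))
N=plane(d,[[131,196],[121.5,208]],3);print(N.round(1).tolist(),N.mean(0).round(1)); v=N.mean(0)-P.mean(0);print(np.hypot(*v[:2]),np.degrees(np.arctan2(v[1],v[0])))
E
python3 plan.py "688.5,38,170,1.304,1" "688.5,38,97,1.304,1,1,40" "688.5,38,97,1.304,-1,4"
```

```text
[[439.5, -297.8, 55.0], [449.4, -319.2, 55.0], [473.1, -305.1, 55.0], [463.0, -288.0, 55.0]] [ 456.2 -302.5   55. ]
[[541.1, -241.6, 3.0], [555.1, -264.5, 3.0]] [ 548.1 -253.     3. ]
104.3487590359315 28.306187566797316
[[0, 0, -0.0, -0.028, 0.018, 0.04, 1.0], [0, 0, -0.0, -0.057, 0.036, 0.08, 1.0], [0, 0, -0.0, -0.085, 0.053, 0.12, 1.0], [0, 0, -0.0, -0.113, 0.071, 0.16, 1.0], [0, 0, -0.0, -0.113, 0.071, 0.197, 1.0]]
[[0, 0, -0.0, -0.0, 0.0, 0.036, 1.0], [0, 0, -0.0, -0.0, 0.0, 0.036, 1.0], [0, 0, -0.0, -0.0, 0.0, 0.036, -1.0], [0, 0, -0.0, -0.0, 0.0, 0.036, -1.0], [0, 0, -0.0, -0.0, 0.0, 0.036, -1.0]]
[[0, 0, -0.0, -0.0, 0.0, 0.0, -1.0], [0, 0, -0.0, -0.0, 0.0, 0.0, -1.0]]
12 rows; end [688.32, 37.9, 97.3, 1.3, -1.0]
```

{"method": "step_arm", "body": {
  "increments": [
    [0,0,0,-0.028,0.018,0.04,1.0],
    [0,0,0,-0.057,0.036,0.08,1.0],
    [0,0,0,-0.085,0.053,0.12,1.0],
    [0,0,0,-0.113,0.071,0.16,1.0],
    [0,0,0,-0.113,0.071,0.197,1.0]
  ],
  "newtons": 50
}}

```text
time: 2.68
tool_pos: [688.7, 40.4, 131.3]
ee_rot: [0.132, 0.991, 0.0, -0.0]
contact_force: [-0.1, 0.1, -0.2]
grip_width: 1.001
```

{"method": "step_arm", "body": {
  "increments": [
    [0,0,0,0,0,0.036,1.0],
    [0,0,0,0,0,0.036,1.0],
    [0,0,0,0,0,0.036,-1.0],
    [0,0,0,0,0,0.036,-1.0],
    [0,0,0,0,0,0.036,-1.0]
  ]
}}

```text
time: 3.3
tool_pos: [689.3, 37.8, 99.5]
ee_rot: [0.133, 0.991, 0.0, 0.002]
contact_force: [-0.3, 0.8, 0.1]
grip_width: 0.38
```

{"method": "step_arm", "body": {
  "increments": [
    [0,0,0,0,0,0,-1.0],
    [0,0,0,0,0,0,-1.0]
  ]
}}

```text
time: 3.55
tool_pos: [689.3, 37.6, 99.2]
ee_rot: [0.133, 0.991, 0.0, 0.001]
contact_force: [-1.2, 0.2, 6.2]
grip_width: 0.265
```

```bash
python3 plan.py "688.5,38,190,1.304,-1,0,40" "556,296,190,1.304,-1,0,40" "556,296,47,1.304,-1,2,40"
```

```text
[[0, 0, -0.0, -0.0, 0.0, -0.031, -1.0], [0, 0, -0.0, -0.0, 0.0, -0.062, -1.0], [0, 0, -0.0, -0.0, 0.0, -0.093, -1.0], [0, 0, -0.0, 0.024, 0.027, -0.093, -1.0], [0, 0, -0.0, 0.049, 0.054, -0.093, -1.0]]
[[0, 0, -0.0, 0.024, 0.026, 0.0, -1.0], [0, 0, -0.0, 0.049, 0.053, 0.0, -1.0], [0, 0, -0.0, 0.073, 0.08, 0.0, -1.0], [0, 0, -0.0, 0.098, 0.107, 0.0, -1.0], [0, 0, -0.0, 0.122, 0.133, 0.0, -1.0]]
[[0, 0, -0.0, 0.025, 0.027, 0.0, -1.0], [0, 0, -0.0, 0.025, 0.027, 0.036, -1.0], [0, 0, -0.0, 0.025, 0.027, 0.072, -1.0], [0, 0, -0.0, 0.025, 0.027, 0.108, -1.0], [0, 0, -0.0, 0.025, 0.027, 0.143, -1.0]]
[[0, 0, -0.0, -0.0, 0.0, 0.0, -1.0], [0, 0, -0.0, -0.0, 0.0, 0.0, -1.0]]
17 rows; end [555.67, 296.0, 47.3, 1.3, -1.0]
```

{"method": "step_arm", "body": {
  "increments": [
    [0,0,0,0,0,-0.031,-1.0],
    [0,0,0,0,0,-0.062,-1.0],
    [0,0,0,0,0,-0.093,-1.0],
    [0,0,0,0.024,0.027,-0.093,-1.0],
    [0,0,0,0.049,0.054,-0.093,-1.0]
  ]
}}

```text
time: 4.18
tool_pos: [654.5, 103.1, 189.4]
ee_rot: [0.134, 0.991, 0.0, -0.001]
contact_force: [-1.1, 0.8, -1.9]
grip_width: 0.265
```

{"method": "step_arm", "body": {
  "increments": [
    [0,0,0,0.024,0.026,0.0,-1.0],
    [0,0,0,0.049,0.053,0.0,-1.0],
    [0,0,0,0.073,0.08,0.0,-1.0],
    [0,0,0,0.098,0.107,0.0,-1.0],
    [0,0,0,0.122,0.133,0.0,-1.0]
  ]
}}

```text
time: 4.8
tool_pos: [571.1, 264.1, 188.7]
ee_rot: [0.133, 0.991, -0.0, -0.001]
contact_force: [0.1, 0.8, -0.8]
grip_width: 0.263
```

```bash
python3 - <<'E'
from h import *
d=cap('wrist','w2');np.save('w2.npy',d,allow_pickle=True);s=sensors.state();print(s['tool_pos'],s['grip_width'],s['contact_force'])
t=cap('side')['color'][:,:,::-1];o=np.zeros((420,560+240,3),np.uint8);o[:,:560]=d['color'][:,:,::-1];o[:300,560:]=cv2.resize(t[100:250,150:270],(240,300));cv2.imwrite('pics/w2.png',o)
E
```

```text
[568.82184653 267.83479426 188.63858883] 0.2666294439601211 [-1.76056056  0.81720141 -1.68869538]
```

View pics/w2.png

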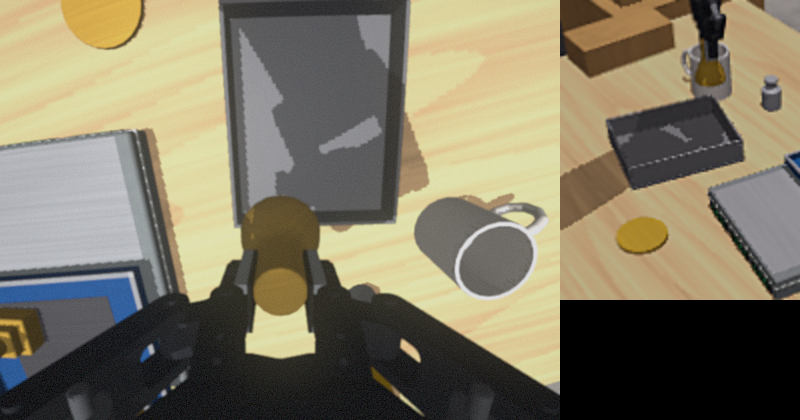

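The wrist view shows the bell held upright. The tote's rim corners are at about (236,226), (396,221), (409,0) and (220,2).

```bash
python3 - <<'E'
from h import *
d=np.load('w2.npy',allow_pickle=True).item()
P=plane(d,[[236,226],[396,221],[409,0],[220,2]],45);print(P.round(1).tolist(),P.mean(0).round(1))
E
python3 - <<'E'
import json;c=json.load(open('cmd.json'));print(c)
E
```

```text
[[588.0, 215.4, 45.0], [624.7, 367.7, 45.0], [437.5, 412.4, 45.0], [398.6, 260.9, 45.0]] [512.2 314.1  45. ]
[555.6746038972075, 295.9991584779691, 47.30000000000001, 1.304, -1.0]
```

{"method": "step_arm", "body": {
  "increments": [
    [0,0,0,0.025,0.027,0.0,-1.0],
    [0,0,0,0.025,0.027,0.036,-1.0],
    [0,0,0,0.025,0.027,0.072,-1.0],
    [0,0,0,0.025,0.027,0.108,-1.0],
    [0,0,0,0.025,0.027,0.137,-1.0]
  ]
}}

```text
time: 5.52
tool_pos: [554.7, 294.7, 50.5]
ee_rot: [0.133, 0.991, -0.001, -0.001]
contact_force: [0.1, -0.0, -2.0]
grip_width: 0.262
```

{"method": "step_arm", "body": {
  "increments": [
    [0,0,0,0,0,0.002,-1.0],
    [0,0,0,0,0,0.004,-1.0],
    [0,0,0,0,0,0.005,-1.0],
    [0,0,0,0,0,0.005,-1.0]
  ]
}}

```text
time: 6.02
tool_pos: [556.0, 296.1, 49.1]
ee_rot: [0.133, 0.991, 0.0, 0.0]
contact_force: [-0.7, 0.7, -2.5]
grip_width: 0.261
```

{"method": "step_arm", "body": {
  "increments": [
    [0,0,0,0,0,0.001,-1.0],
    [0,0,0,0,0,0.001,0.1],
    [0,0,0,0,0,0.001,0.1],
    [0,0,0,0,0,0.001,0.1],
    [0,0,0,0,0,-0.02,0.1]
  ]
}}

```text
time: 6.65
tool_pos: [554.2, 295.4, 67.1]
ee_rot: [0.133, 0.991, -0.001, -0.002]
contact_force: [0.5, 0.7, 0.0]
grip_width: 0.551
```

```bash
echo '[555.67,296,68.3,1.304,0.1]'>cmd.json; python3 plan.py "555.67,296,190,1.304,1" "629.5,-43.5,190,1.304,1,0,52"  "629.5,-43.5,98,1.304,1,1,40" "629.5,-43.5,98,1.304,-1,5"
```

```text
[[0, 0, -0.0, 0.0, 0.0, -0.041, 1.0], [0, 0, -0.0, 0.0, 0.0, -0.081, 1.0], [0, 0, -0.0, 0.0, 0.0, -0.122, 1.0], [0, 0, -0.0, -0.023, -0.044, -0.122, 1.0], [0, 0, -0.0, -0.046, -0.088, -0.122, 1.0]]
[[0, 0, -0.0, -0.023, -0.044, 0.0, 1.0], [0, 0, -0.0, -0.046, -0.088, 0.0, 1.0], [0, 0, -0.0, -0.069, -0.132, 0.0, 1.0], [0, 0, -0.0, -0.092, -0.176, 0.0, 1.0], [0, 0, -0.0, -0.115, -0.22, 0.0, 1.0]]
[[0, 0, -0.0, 0.0, -0.0, 0.031, 1.0], [0, 0, -0.0, 0.0, -0.0, 0.062, 1.0], [0, 0, -0.0, 0.0, -0.0, 0.092, 1.0], [0, 0, -0.0, 0.0, -0.0, 0.092, 1.0], [0, 0, -0.0, 0.0, -0.0, 0.092, -1.0]]
[[0, 0, -0.0, 0.0, -0.0, 0.0, -1.0], [0, 0, -0.0, 0.0, -0.0, 0.0, -1.0], [0, 0, -0.0, 0.0, -0.0, 0.0, -1.0], [0, 0, -0.0, 0.0, -0.0, 0.0, -1.0], [0, 0, -0.0, 0.0, -0.0, 0.0, -1.0]]
20 rows; end [629.77, -43.55, 98.3, 1.3, -1.0]
```

{"method": "step_arm", "body": {
  "increments": [
    [0,0,0,0.0,0.0,-0.041,0.1],
    [0,0,0,0.0,0.0,-0.081,1.0],
    [0,0,0,0.0,0.0,-0.122,1.0],
    [0,0,0,-0.023,-0.044,-0.122,1.0],
    [0,0,0,-0.046,-0.088,-0.122,1.0]
  ]
}}

```text
time: 7.28
tool_pos: [577.7, 198.6, 193.5]
ee_rot: [0.132, 0.991, 0.001, 0.002]
contact_force: [0.2, -0.0, -1.3]
grip_width: 0.999
```

{"method": "step_arm", "body": {
  "increments": [
    [0,0,0,-0.023,-0.044,0.0,1.0],
    [0,0,0,-0.046,-0.088,0.0,1.0],
    [0,0,0,-0.069,-0.132,0.0,1.0],
    [0,0,0,-0.092,-0.176,0.0,1.0],
    [0,0,0,-0.115,-0.22,0.0,1.0]
  ]
}}

```text
time: 7.9
tool_pos: [630.3, -45.3, 192.5]
ee_rot: [0.133, 0.991, -0.0, 0.001]
contact_force: [0.4, -0.9, -0.2]
grip_width: 0.999
```

{"method": "step_arm", "body": {
  "increments": [
    [0,0,0,0.0,0,0.031,1.0],
    [0,0,0,0.0,0,0.062,1.0],
    [0,0,0,0.0,0,0.092,1.0],
    [0,0,0,0.0,0,0.092,1.0],
    [0,0,0,0.0,0,0.092,-1.0]
  ]
}}

```text
time: 8.52
tool_pos: [631.0, -43.8, 100.6]
ee_rot: [0.133, 0.991, -0.0, 0.002]
contact_force: [0.2, -0.2, 1.1]
grip_width: 0.817
```

{"method": "step_arm", "body": {
  "increments": [
    [0,0,0,0.0,0,0.0,-1.0],
    [0,0,0,0.0,0,0.0,-1.0],
    [0,0,0,0.0,0,0.0,-1.0],
    [0,0,0,0.0,0,0.0,-1.0],
    [0,0,0,0.0,0,0.0,-1.0]
  ]
}}

```text
time: 9.15
tool_pos: [630.4, -43.9, 99.4]
ee_rot: [0.133, 0.991, -0.0, 0.001]
contact_force: [-1.2, -0.6, 4.7]
grip_width: 0.239
```

```bash
python3 plan.py "629.5,-43.5,190,1.304,-1,0,40" "468,324,190,1.304,-1,0,45" "468,324,58,1.304,-1,2,40"
```

```text
[[0, 0, -0.0, 0.0, -0.0, -0.031, -1.0], [0, 0, -0.0, 0.0, -0.0, -0.061, -1.0], [0, 0, -0.0, 0.0, -0.0, -0.092, -1.0], [0, 0, -0.0, 0.028, 0.035, -0.092, -1.0], [0, 0, -0.0, 0.056, 0.069, -0.092, -1.0]]
[[0, 0, -0.0, 0.029, 0.035, 0.0, -1.0], [0, 0, -0.0, 0.057, 0.07, 0.0, -1.0], [0, 0, -0.0, 0.085, 0.104, 0.0, -1.0], [0, 0, -0.0, 0.113, 0.139, 0.0, -1.0], [0, 0, -0.0, 0.141, 0.174, 0.0, -1.0]]
[[0, 0, -0.0, 0.028, 0.034, 0.0, -1.0], [0, 0, -0.0, 0.056, 0.069, 0.0, -1.0], [0, 0, -0.0, 0.056, 0.069, 0.033, -1.0], [0, 0, -0.0, 0.056, 0.069, 0.066, -1.0], [0, 0, -0.0, 0.056, 0.069, 0.099, -1.0]]
[[0, 0, -0.0, -0.0, -0.0, 0.033, -1.0], [0, 0, -0.0, -0.0, -0.0, 0.033, -1.0], [0, 0, -0.0, -0.0, -0.0, 0.033, -1.0]]
18 rows; end [467.98, 324.11, 58.3, 1.3, -1.0]
```

{"method": "step_arm", "body": {
  "increments": [
    [0,0,0,0.0,0,-0.031,-1.0],
    [0,0,0,0.0,0,-0.061,-1.0],
    [0,0,0,0.0,0,-0.092,-1.0],
    [0,0,0,0.028,0.035,-0.092,-1.0],
    [0,0,0,0.056,0.069,-0.092,-1.0]
  ]
}}

```text
time: 9.78
tool_pos: [592.6, 38.6, 188.7]
ee_rot: [0.134, 0.991, 0.0, -0.001]
contact_force: [0.0, 1.2, -3.2]
grip_width: 0.239
```

{"method": "step_arm", "body": {
  "increments": [
    [0,0,0,0.029,0.035,0.0,-1.0],
    [0,0,0,0.057,0.07,0.0,-1.0],
    [0,0,0,0.085,0.104,0.0,-1.0],
    [0,0,0,0.113,0.139,0.0,-1.0],
    [0,0,0,0.141,0.174,0.0,-1.0]
  ]
}}

```text
time: 10.4
tool_pos: [501.7, 243.8, 188.1]
ee_rot: [0.133, 0.991, -0.001, -0.002]
contact_force: [-0.5, -0.6, -2.8]
grip_width: 0.239
```

{"method": "step_arm", "body": {
  "increments": [
    [0,0,0,0.028,0.034,0.0,-1.0],
    [0,0,0,0.056,0.069,0.0,-1.0],
    [0,0,0,0.056,0.069,0.033,-1.0],
    [0,0,0,0.056,0.069,0.066,-1.0],
    [0,0,0,0.056,0.069,0.099,-1.0]
  ]
}}

```text
time: 11.02
tool_pos: [466.3, 323.8, 88.4]
ee_rot: [0.133, 0.991, -0.001, -0.001]
contact_force: [-0.0, -0.3, -3.0]
grip_width: 0.242
```

{"method": "step_arm", "body": {
  "increments": [
    [0,0,0,0,0,0.025,-1.0],
    [0,0,0,0,0,0.033,-1.0],
    [0,0,0,0,0,0.038,-1.0],
    [0,0,0,0,0,0.041,-1.0],
    [0,0,0,0,0,0.042,-1.0]
  ]
}}

```text
time: 11.65
tool_pos: [468.5, 324.3, 50.1]
ee_rot: [0.133, 0.991, 0.0, 0.001]
contact_force: [0.2, 0.2, -2.5]
grip_width: 0.24
```

{"method": "step_arm", "body": {
  "increments": [
    [0,0,0,0,0,0.001,-1.0],
    [0,0,0,0,0,0.001,0.1],
    [0,0,0,0,0,0.001,0.1],
    [0,0,0,0,0,0.001,0.1],
    [0,0,0,0,0,-0.02,0.1]
  ]
}}

```text
time: 12.28
tool_pos: [466.7, 323.4, 68.0]
ee_rot: [0.133, 0.991, -0.001, -0.002]
contact_force: [0.2, 0.4, -0.0]
grip_width: 0.552
```

```bash
echo '[467.98,324.11,69.3,1.304,0.1]'>cmd.json; python3 plan.py "467.98,324.11,200,1.304,1" "466,60,240,0.2,1" "466,-190,200,-1.07,1,2"
```

```text
[[0, 0, -0.0, 0.0, 0.0, -0.044, 1.0], [0, 0, -0.0, 0.0, 0.0, -0.087, 1.0], [0, 0, -0.0, 0.0, 0.0, -0.131, 1.0], [0, 0, 0.16, -0.01, -0.036, -0.136, 1.0], [0, 0, 0.32, -0.019, -0.073, -0.142, 1.0]]
[[0, 0, 0.15, -0.021, -0.031, -0.006, 1.0], [0, 0, 0.31, -0.042, -0.063, -0.012, 1.0], [0, 0, 0.47, -0.062, -0.095, -0.017, 1.0], [0, 0, 0.63, -0.083, -0.126, -0.023, 1.0], [0, 0, 0.78, -0.104, -0.158, -0.029, 1.0]]
[[0, 0, 0.16, -0.03, -0.006, 0.005, 1.0], [0, 0, 0.32, -0.061, -0.013, 0.01, 1.0], [0, 0, 0.48, -0.091, -0.019, 0.015, 1.0], [0, 0, 0.64, -0.122, -0.025, 0.02, 1.0], [0, 0, 0.8, -0.153, -0.032, 0.025, 1.0]]
[[0, 0, 0.16, -0.025, 0.017, 0.005, 1.0], [0, 0, 0.32, -0.051, 0.035, 0.01, 1.0], [0, 0, 0.47, -0.077, 0.052, 0.015, 1.0], [0, 0, 0.47, -0.077, 0.052, 0.015, 1.0], [0, 0, 0.47, -0.077, 0.052, 0.015, 1.0]]
20 rows; end [465.65, -189.69, 200.3, -1.07, 1.0]
```

{"method": "step_arm", "body": {
  "increments": [
    [0,0,0,0.0,0.0,-0.044,0.1],
    [0,0,0,0.0,0.0,-0.087,1.0],
    [0,0,0,0.0,0.0,-0.131,1.0],
    [0,0,0.16,-0.01,-0.036,-0.136,1.0],
    [0,0,0.32,-0.019,-0.073,-0.142,1.0]
  ]
}}

```text
time: 12.9
tool_pos: [467.3, 248.2, 212.6]
ee_rot: [0.291, 0.957, 0.001, 0.001]
contact_force: [0.3, -0.2, 0.8]
grip_width: 0.999
```

{"method": "step_arm", "body": {
  "increments": [
    [0,0,0.15,-0.021,-0.031,-0.006,1.0],
    [0,0,0.31,-0.042,-0.063,-0.012,1.0],
    [0,0,0.47,-0.062,-0.095,-0.017,1.0],
    [0,0,0.63,-0.083,-0.126,-0.023,1.0],
    [0,0,0.78,-0.104,-0.158,-0.029,1.0]
  ]
}}

```text
time: 13.52
tool_pos: [466.1, 58.3, 240.9]
ee_rot: [0.633, 0.774, 0.0, 0.0]
contact_force: [0.8, -1.1, 0.2]
grip_width: 0.995
```

{"method": "step_arm", "body": {
  "increments": [
    [0,0,0.16,-0.03,-0.006,0.005,1.0],
    [0,0,0.32,-0.061,-0.013,0.01,1.0],
    [0,0,0.48,-0.091,-0.019,0.015,1.0],
    [0,0,0.64,-0.122,-0.025,0.02,1.0],
    [0,0,0.8,-0.153,-0.032,0.025,1.0]
  ]
}}

```text
time: 14.15
tool_pos: [465.8, -97.9, 215.5]
ee_rot: [0.885, 0.466, 0.0, 0.0]
contact_force: [-0.2, -0.4, 0.2]
grip_width: 1.001
```

{"method": "step_arm", "body": {
  "increments": [
    [0,0,0.16,-0.025,0.017,0.005,1.0],
    [0,0,0.32,-0.051,0.035,0.01,1.0],
    [0,0,0.47,-0.077,0.052,0.015,1.0],
    [0,0,0.47,-0.077,0.052,0.015,1.0],
    [0,0,0.47,-0.077,0.052,0.015,1.0]
  ]
}}

```text
time: 14.78
tool_pos: [465.6, -189.3, 200.5]
ee_rot: [0.968, 0.25, 0.0, -0.0]
contact_force: [0.0, 0.7, -0.6]
grip_width: 1.002
```

```bash
python3 - <<'E'
from h import *
s=sensors.state();print(s['time'],s['tool_pos'],s['q'])
d=cap('wrist','w3');np.save('w3.npy',d,allow_pickle=True)
t=cap('side','s3')['color'][:,:,::-1];o=np.zeros((420,800,3),np.uint8);o[:,:560]=d['color'][:,:,::-1];o[:200,560:]=cv2.resize(t[130:230,150:270],(240,200));cv2.imwrite('pics/w3c.png',o)
E
```

```text
14.775 [ 465.62012197 -189.29689985  200.46581165] [-5.88456140e-01 -7.04563305e-02  2.02307137e+00  4.25107582e-04
  1.18911686e+00  4.76155582e-01]
```

View pics/w3c.png

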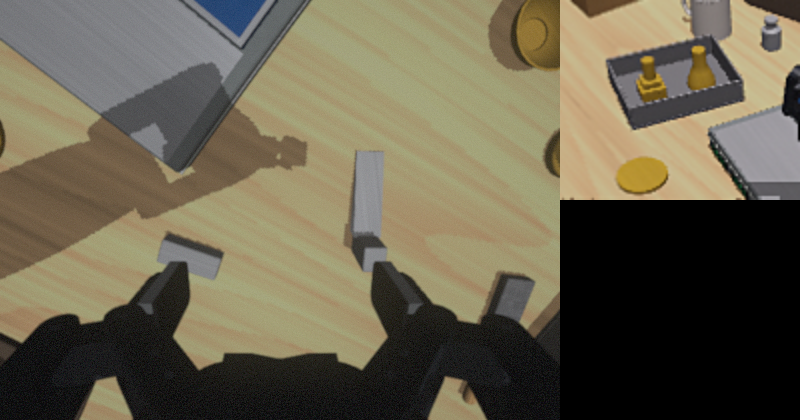

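Both castings stand upright in the tote. The wrist view shows the wedge's nose end at (356..383,151) and the block top around (374,259).

```bash
python3 - <<'E'
from h import *
d=np.load('w3.npy',allow_pickle=True).item();img=d['color']
g=cv2.cvtColor(img,cv2.COLOR_RGB2GRAY);hsv=cv2.cvtColor(img,cv2.COLOR_RGB2HSV)
m=cv2.inRange(hsv,(0,0,60),(180,60,255));m[:140]=0;m[275:]=0;m[:,:340]=0;m[:,400:]=0
for c in cv2.findContours(m,0,2)[0]:
    if cv2.contourArea(c)>30: print(cv2.boundingRect(c),cv2.approxPolyDP(c,2,True)[:,0].tolist())
N=plane(d,[[356,151.5],[383,152]],3);print('nose',N.round(1).tolist(),N.mean(0))
P=plane(d,[[361,249],[386,247],[387,270],[363,270]],55);print('blk',P.round(1).tolist(),P.mean(0))
cv2.imwrite('pics/w3z.png',cv2.resize(img[140:280,335:405,::-1],None,fx=4,fy=4,interpolation=cv2.INTER_CUBIC))
E
```

```text
(350, 150, 50, 125) [[357, 150], [350, 231], [353, 240], [356, 238], [358, 242], [363, 242], [362, 265], [359, 263], [363, 271], [372, 271], [373, 264], [379, 261], [393, 272], [391, 274], [394, 268], [399, 274], [391, 262], [385, 261], [387, 248], [379, 240], [384, 152]]
nose [[540.0, -242.5, 3.0], [554.1, -268.6, 3.0]] [ 547.0586081 -255.5664239    3.       ]
blk [[459.0, -286.2, 55.0], [473.0, -307.3, 55.0], [452.3, -322.9, 55.0], [440.3, -300.9, 55.0]] [ 456.17350255 -304.31887946   55.        ]
```

View pics/w3z.png

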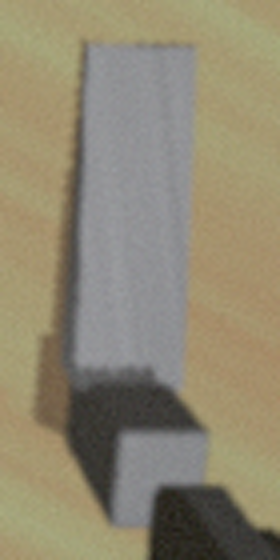

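The zoom shows the block top's corners at (364.3,247.5), (387,247.5) and (363,271.3). That puts the wedge origin at about (455.5,-305) with a yaw of 28.4°.

```bash
python3 plan.py "455.5,-305,120,-1.075,1,1" "455.5,-305,25,-1.075,1,2,32" "455.5,-305,25,-1.075,-1,5"
```

```text
[[0, 0, 0.0, -0.022, 0.032, 0.027, 1.0], [0, 0, 0.01, -0.043, 0.064, 0.054, 1.0], [0, 0, 0.01, -0.065, 0.096, 0.08, 1.0], [0, 0, 0.01, -0.065, 0.096, 0.08, 1.0], [0, 0, 0.01, -0.065, 0.096, 0.112, 1.0]]
[[0, 0, -0.0, 0.0, 0.0, 0.032, 1.0], [0, 0, -0.0, 0.0, 0.0, 0.063, 1.0], [0, 0, -0.0, 0.0, 0.0, 0.063, 1.0], [0, 0, -0.0, 0.0, 0.0, 0.063, 1.0], [0, 0, -0.0, 0.0, 0.0, 0.063, -1.0]]
[[0, 0, -0.0, 0.0, 0.0, 0.0, -1.0], [0, 0, -0.0, 0.0, 0.0, 0.0, -1.0], [0, 0, -0.0, 0.0, 0.0, 0.0, -1.0], [0, 0, -0.0, 0.0, 0.0, 0.0, -1.0], [0, 0, -0.0, 0.0, 0.0, 0.0, -1.0]]
15 rows; end [455.19, -305.16, 25.3, -1.08, -1.0]
```

{"method": "step_arm", "body": {
  "increments": [
    [0,0,0.0,-0.022,0.032,0.027,1.0],
    [0,0,0.01,-0.043,0.064,0.054,1.0],
    [0,0,0.01,-0.065,0.096,0.08,1.0],
    [0,0,0.01,-0.065,0.096,0.08,1.0],
    [0,0,0.01,-0.065,0.096,0.112,1.0]
  ],
  "newtons": 80
}}

```text
time: 15.5
tool_pos: [457.5, -306.2, 91.3]
ee_rot: [0.969, 0.245, 0.002, 0.003]
contact_force: [0.7, 0.5, -0.2]
grip_width: 0.999
```

{"method": "step_arm", "body": {
  "increments": [
    [0,0,0,0.0,0.0,0.032,1.0],
    [0,0,0,0.0,0.0,0.063,1.0],
    [0,0,0,0.0,0.0,0.063,1.0],
    [0,0,0,0.0,0.0,0.063,1.0],
    [0,0,0,0.0,0.0,0.063,-1.0]
  ]
}}

```text
time: 16.12
tool_pos: [456.5, -305.9, 27.5]
ee_rot: [0.969, 0.245, 0.001, 0.002]
contact_force: [-0.5, 0.3, -0.6]
grip_width: 0.816
```

{"method": "step_arm", "body": {
  "increments": [
    [0,0,0,0.0,0.0,0.0,-1.0],
    [0,0,0,0.0,0.0,0.0,-1.0],
    [0,0,0,0.0,0.0,0.0,-1.0],
    [0,0,0,0.0,0.0,0.0,-1.0],
    [0,0,0,0.0,0.0,0.0,-1.0]
  ]
}}

```text
time: 16.75
tool_pos: [455.6, -305.7, 26.0]
ee_rot: [0.97, 0.245, 0.0, 0.001]
contact_force: [0.0, -0.3, 4.1]
grip_width: 0.264
```

```bash
python3 plan.py "455.2,-305.2,140,-1.075,-1,0,30" "470.3,26.4,140,-1.74,-1,1,45" "470.3,26.4,90,-1.74,-1,2,30"
```

```text
[[0, 0, -0.0, -0.0, 0.0, -0.029, -1.0], [0, 0, -0.0, -0.0, 0.0, -0.057, -1.0], [0, 0, -0.0, -0.0, 0.0, -0.086, -1.0], [0, 0, -0.0, -0.0, 0.0, -0.115, -1.0], [0, 0, 0.08, 0.021, -0.036, -0.115, -1.0]]
[[0, 0, 0.09, 0.019, -0.037, 0.0, -1.0], [0, 0, 0.17, 0.037, -0.074, 0.0, -1.0], [0, 0, 0.25, 0.056, -0.111, 0.0, -1.0], [0, 0, 0.33, 0.074, -0.148, 0.0, -1.0], [0, 0, 0.42, 0.093, -0.185, 0.0, -1.0]]
[[0, 0, 0.08, 0.001, -0.042, 0.0, -1.0], [0, 0, 0.16, 0.003, -0.083, 0.0, -1.0], [0, 0, 0.16, 0.003, -0.083, 0.0, -1.0], [0, 0, 0.16, 0.003, -0.083, 0.025, -1.0], [0, 0, 0.16, 0.003, -0.083, 0.05, -1.0]]
[[0, 0, 0.0, -0.0, -0.0, 0.0, -1.0], [0, 0, 0.0, -0.0, -0.0, 0.0, -1.0]]
17 rows; end [470.56, 26.27, 90.3, -1.74, -1.0]
```

{"method": "step_arm", "body": {
  "increments": [
    [0,0,0,0,0.0,-0.029,-1.0],
    [0,0,0,0,0.0,-0.057,-1.0],
    [0,0,0,0,0.0,-0.086,-1.0],
    [0,0,0,0,0.0,-0.115,-1.0],
    [0,0,0.08,0.021,-0.036,-0.115,-1.0]
  ]
}}

```text
time: 17.38
tool_pos: [457.6, -265.8, 142.6]
ee_rot: [0.979, 0.203, 0.002, 0.002]
contact_force: [0.3, 0.5, -2.2]
grip_width: 0.266
```

{"method": "step_arm", "body": {
  "increments": [
    [0,0,0.09,0.019,-0.037,0.0,-1.0],
    [0,0,0.17,0.037,-0.074,0.0,-1.0],
    [0,0,0.25,0.056,-0.111,0.0,-1.0],
    [0,0,0.33,0.074,-0.148,0.0,-1.0],
    [0,0,0.42,0.093,-0.185,0.0,-1.0]
  ]
}}

```text
time: 18.0
tool_pos: [465.6, -54.9, 138.7]
ee_rot: [1.0, -0.004, -0.002, -0.001]
contact_force: [0.6, -0.2, -3.5]
grip_width: 0.265
```

{"method": "step_arm", "body": {
  "increments": [
    [0,0,0.08,0.001,-0.042,0.0,-1.0],
    [0,0,0.16,0.003,-0.083,0.0,-1.0],
    [0,0,0.16,0.003,-0.083,0.0,-1.0],
    [0,0,0.16,0.003,-0.083,0.025,-1.0],
    [0,0,0.16,0.003,-0.083,0.05,-1.0]
  ]
}}

```text
time: 18.62
tool_pos: [469.9, 25.8, 89.0]
ee_rot: [0.997, -0.082, -0.001, 0.0]
contact_force: [0.1, -0.2, -0.9]
grip_width: 0.27
```

{"method": "step_arm", "body": {
  "increments": [
    [0,0,0,0,0,0,-1],
    [0,0,0,0,0,0,-1],
    [0,0,0,0,0,0,-1]
  ]
}}

```text
time: 19.0
tool_pos: [471.4, 25.8, 91.5]
ee_rot: [0.997, -0.083, 0.001, 0.0]
contact_force: [0.5, -0.2, -2.1]
grip_width: 0.262
```

```bash
python3 - <<'E'
from h import *
s=sensors.state();print(s['time'],s['tool_pos'],s['ee_rot'],s['contact_force'])
d=cap('wrist','w4');np.save('w4.npy',d,allow_pickle=True);np.save('top4.npy',cap('top'),allow_pickle=True);np.save('side4.npy',cap('side'),allow_pickle=True)
E
```

```text
19.0 [471.44138844  25.84061794  91.52452249] [ 9.96581182e-01 -8.26118287e-02  1.10413795e-03  1.16481447e-04] [ 0.46891612 -0.22951283 -2.09860468]
```

View pics/w4.png

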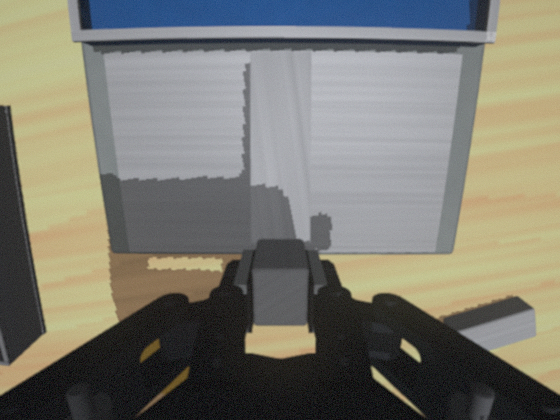

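The wrist view shows the wedge gripped and aligned. Its nose end is at row about 50 (columns 249..312), and the pan's near wall is a light band at rows 27 to 41 (columns 78..495). There is still a small gap between them.

```bash
python3 - <<'E'
from h import *
d=np.load('w4.npy',allow_pickle=True).item();img=d['color']
g=cv2.cvtColor(img,cv2.COLOR_RGB2GRAY)
for u in [120,180,220,360,400,450]: print(u,g[20:62,u-2:u+3].mean(1).round().astype(int).tolist())
psi=-1.74;X=np.array([np.cos(-.169),np.sin(-.169)]);Y=np.array([-X[1],X[0]]);O=np.array([601.4,4.])
def sc(P): return np.c_[(P[:,:2]-O)@X,(P[:,:2]-O)@Y].round(1).tolist()
print('pan bottom z52',sc(plane(d,[[90,42],[280,42],[485,42]],52)),'top inner z67',sc(plane(d,[[90,27],[280,27],[485,27]],67)))
print('deck front z40',sc(plane(d,[[113,253],[453,253]],40)),'deck back sides')
b=91.5-26; print('nose z',b+3,sc(plane(d,[[249,50],[312,50]],b+3)))
T=sensors.state()['tool_pos'];print('tcp',sc(T[None]))
cv2.imwrite('pics/w4z.png',cv2.resize(img[20:70,60:500,::-1],None,fx=1.8,fy=6,interpolation=cv2.INTER_CUBIC))
E
```

```text
120 [79, 75, 75, 78, 75, 76, 75, 83, 113, 145, 155, 152, 154, 153, 154, 155, 154, 154, 149, 119, 76, 44, 39, 39, 49, 64, 79, 80, 80, 81, 86, 102, 119, 135, 146, 152, 155, 155, 157, 159, 162, 161]
180 [77, 79, 79, 76, 78, 82, 111, 147, 161, 163, 160, 161, 161, 161, 162, 162, 159, 137, 100, 60, 39, 41, 46, 61, 76, 79, 81, 80, 81, 96, 120, 138, 153, 159, 162, 165, 166, 169, 169, 170, 171, 171]
220 [81, 77, 79, 80, 80, 100, 137, 163, 168, 169, 168, 168, 170, 170, 169, 168, 161, 132, 87, 46, 42, 42, 51, 68, 80, 81, 84, 80, 88, 109, 137, 158, 167, 168, 171, 174, 176, 178, 178, 179, 181, 179]
360 [81, 82, 82, 82, 81, 86, 111, 149, 165, 169, 169, 169, 170, 171, 171, 172, 174, 162, 115, 65, 45, 46, 50, 62, 77, 83, 82, 83, 83, 82, 99, 135, 168, 180, 180, 181, 181, 182, 184, 185, 185, 185]
400 [78, 83, 79, 79, 81, 78, 82, 106, 138, 157, 162, 161, 164, 163, 166, 167, 169, 170, 155, 111, 62, 44, 47, 50, 59, 72, 80, 81, 82, 80, 81, 93, 129, 164, 175, 179, 177, 178, 180, 179, 180, 178]
450 [76, 77, 79, 79, 80, 78, 77, 77, 88, 113, 141, 155, 156, 157, 157, 157, 158, 161, 161, 156, 132, 89, 56, 47, 46, 53, 69, 78, 80, 81, 79, 84, 106, 136, 159, 169, 168, 168, 170, 169, 171, 171]
pan bottom z52 [[-17.2, 104.5], [-18.9, 0.5], [-16.5, -111.9]] top inner z67 [[-13.7, 95.0], [-15.5, 0.5], [-13.1, -101.7]]
deck front z40 [[-147.4, 115.9], [-146.9, -119.4]] deck back sides
nose z 68.5 [[-26.2, 15.7], [-26.2, -15.2]]
tcp [[-132.1, -0.2]]
```

View pics/w4z.png

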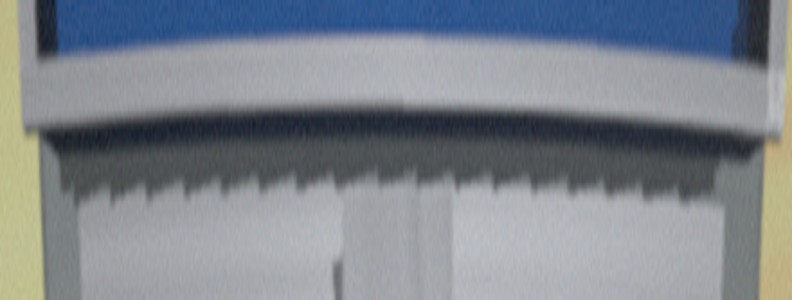

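The zoom shows the pan's near edge straight and parallel to the nose edge, with about 8 mm of clearance. I'll lower onto the deck.

{"method": "step_arm", "body": {
  "increments": [
    [0,0,0,0,0,0.01,-1],
    [0,0,0,0,0,0.018,-1],
    [0,0,0,0,0,0.021,-1],
    [0,0,0,0,0,0.021,-1],
    [0,0,0,0,0,0.021,-1]
  ]
}}

```text
time: 19.77
tool_pos: [470.8, 26.2, 69.5]
ee_rot: [0.997, -0.083, 0.0, 0.0]
contact_force: [-0.3, 0.6, -2.8]
grip_width: 0.267
```

{"method": "step_arm", "body": {
  "increments": [
    [0,0,0,0,0,0.001,-1],
    [0,0,0,0,0,0.002,-1],
    [0,0,0,0,0,0.003,-1],
    [0,0,0,0,0,0.003,-1]
  ]
}}

```text
time: 20.27
tool_pos: [470.5, 26.3, 66.2]
ee_rot: [0.997, -0.083, -0.0, -0.0]
contact_force: [-0.9, -0.2, -3.3]
grip_width: 0.272
```

{"method": "step_arm", "body": {
  "increments": [
    [0,0,0,0,0,0.001,-1],
    [0,0,0,0,0,0.001,-1],
    [0,0,0,0,0,0.001,-1]
  ]
}}

```text
time: 20.65
tool_pos: [470.7, 26.2, 65.9]
ee_rot: [0.997, -0.082, 0.0, 0.0]
contact_force: [-3.6, -0.0, 5.9]
grip_width: 0.267
```

{"method": "step_arm", "body": {
  "increments": [
    [0,0,0,0,0,0.001,-1],
    [0,0,0,0,0,0.001,-1],
    [0,0,0,0,0,0.001,-1]
  ]
}}

```text
time: 21.02
tool_pos: [470.7, 26.2, 65.9]
ee_rot: [0.997, -0.082, -0.0, 0.0]
contact_force: [-7.1, -0.4, 12.3]
grip_width: 0.27
```

{"method": "step_arm", "body": {
  "increments": [
    [0,0,0,0,0,-0.001,-1],
    [0,0,0,0.006,0,-0.001,-1],
    [0,0,0,0.012,0,-0.001,-1],
    [0,0,0,0.018,0,-0.001,-1],
    [0,0,0,0.024,0,-0.001,-1]
  ]
}}

```text
time: 21.65
tool_pos: [494.4, 22.4, 66.0]
ee_rot: [0.997, -0.082, -0.0, -0.0]
contact_force: [-4.6, -0.5, 7.5]
grip_width: 0.266
```

{"method": "step_arm", "body": {
  "increments": [
    [0,0,0,0.006,0,0,-1],
    [0,0,0,0.012,0,0,-1],
    [0,0,0,0.018,0,0,-1],
    [0,0,0,0.024,0,0,-1],
    [0,0,0,0.024,0,0,-1]
  ]
}}

```text
time: 22.28
tool_pos: [519.1, 18.2, 66.0]
ee_rot: [0.997, -0.083, 0.001, -0.0]
contact_force: [0.0, 0.0, 4.4]
grip_width: 0.269
```

```bash
cat > lift.py <<'E'
import sys;from h import *
O=np.array([601.4,4.]);X=np.array([np.cos(-.169),np.sin(-.169)]);Y=np.array([-X[1],X[0]])
n=sys.argv[1];s=sensors.state();T=s['tool_pos'];print(s['time'],'tcp sc',((T[:2]-O)@X).round(2),((T[:2]-O)@Y).round(2),T[2].round(2),s['contact_force'].round(1))
d=cap('side');np.save('side_%s.npy'%n,d,allow_pickle=True)
def grad(d): 
    g=cv2.cvtColor(d['color'],cv2.COLOR_RGB2GRAY).astype(np.float32);return g
ref=np.load('side_ref.npy',allow_pickle=True).item() if n!='ref' else d
P=lambda x,y,z:[*(O+x*X+y*Y),z]
g0,g1=grad(ref),grad(d)
# vertical profile shift at pan rim points: far wall, right wall
for nm,x,y in [('rightwall',40,-104),('rightwall2',100,-104),('rightwall3',130,-104),('farwall',151,-60),('farwall2',151,0),('farwall3',151,60)]:
    a=proj(d,P(x,y,67))[0];b=proj(d,P(x,y,70))[0];u,v=a.round().astype(int)
    w=9;r=6;p1=g1[v-w:v+w+1,u-r:u+r+1];p0=g0[v-w:v+w+1,u-r:u+r+1]
    sh=cv2.phaseCorrelate(p0,p1,cv2.createHanningWindow(p0.shape[::-1],cv2.CV_32F))
    print(nm,(u,v),'px/mm',((a-b)[1]/3).round(2),'shift',np.round(sh[0],2),round(sh[1],2),'lift',round(-sh[0][1]/((a-b)[1]/3),2))
E
python3 lift.py ref; python3 -c "
from h import *
d=cap('wrist');np.save('wref.npy',d,allow_pickle=True)"
```

```text
22.275 tcp sc -83.48 0.15 65.97 [0.  0.  4.4]
rightwall (np.int64(312), np.int64(208)) px/mm 0.26 shift [0.5 0. ] 1.0 lift -0.0
rightwall2 (np.int64(329), np.int64(202)) px/mm 0.26 shift [0.5 0. ] 1.0 lift -0.0
rightwall3 (np.int64(337), np.int64(199)) px/mm 0.26 shift [0.5 0. ] 1.0 lift -0.0
farwall (np.int64(335), np.int64(189)) px/mm 0.25 shift [0.5 0. ] 1.0 lift -0.0
farwall2 (np.int64(324), np.int64(179)) px/mm 0.25 shift [0.5 0. ] 1.0 lift -0.0
farwall3 (np.int64(314), np.int64(169)) px/mm 0.25 shift [0.5 0. ] 1.0 lift -0.0
```

{"method": "step_arm", "body": {
  "increments": [
    [0,0,0,0.001,0,0,-1],
    [0,0,0,0.002,0,0,-1],
    [0,0,0,0.003,0,0,-1],
    [0,0,0,0.003,0,0,-1]
  ]
}}

```text
time: 22.88
tool_pos: [520.1, 18.1, 65.9]
ee_rot: [0.997, -0.082, -0.001, -0.0]
contact_force: [-5.4, 0.4, 9.4]
grip_width: 0.269
```

{"method": "step_arm", "body": {
  "increments": [
    [0,0,0,0.001,0,0,-1],
    [0,0,0,0.002,0,0,-1],
    [0,0,0,0.003,0,0,-1],
    [0,0,0,0.003,0,0,-1]
  ]
}}

```text
time: 23.38
tool_pos: [523.1, 17.6, 66.0]
ee_rot: [0.997, -0.082, -0.001, -0.0]
contact_force: [-6.0, 0.4, 8.8]
grip_width: 0.271
```

{"method": "step_arm", "body": {
  "increments": [
    [0,0,0,0.001,0,0,-1],
    [0,0,0,0.002,0,0,-1],
    [0,0,0,0.003,0,0,-1],
    [0,0,0,0.003,0,0,-1]
  ]
}}

```text
time: 23.88
tool_pos: [524.2, 17.4, 66.0]
ee_rot: [0.997, -0.082, -0.004, -0.0]
contact_force: [-13.4, 1.2, 14.1]
grip_width: 0.264
```

```bash
python3 lift.py a
```

```text
23.875 tcp sc -78.38 0.26 65.96 [-13.4   1.2  14.1]
rightwall (np.int64(312), np.int64(208)) px/mm 0.26 shift [0.51 0.  ] 1.02 lift -0.01
rightwall2 (np.int64(329), np.int64(202)) px/mm 0.26 shift [0.56 0.06] 1.0 lift -0.22
rightwall3 (np.int64(337), np.int64(199)) px/mm 0.26 shift [ 0.42 -0.06] 0.99 lift 0.24
farwall (np.int64(335), np.int64(189)) px/mm 0.25 shift [ 0.51 -0.07] 1.0 lift 0.28
farwall2 (np.int64(324), np.int64(179)) px/mm 0.25 shift [0.42 0.04] 1.04 lift -0.16
farwall3 (np.int64(314), np.int64(169)) px/mm 0.25 shift [ 0.55 -0.2 ] 0.97 lift 0.8
```

{"method": "step_arm", "body": {
  "increments": [
    [0,0,0,0.0,0,-0.0005,-1],
    [0,0,0,0.001,0,-0.0005,-1],
    [0,0,0,0.002,0,-0.0005,-1],
    [0,0,0,0.003,0,-0.0005,-1],
    [0,0,0,0.003,0,-0.0005,-1]
  ]
}}

```text
time: 24.55
tool_pos: [526.3, 17.2, 66.0]
ee_rot: [0.997, -0.082, -0.005, -0.0]
contact_force: [-13.7, 1.7, 13.9]
grip_width: 0.27
```

{"method": "step_arm", "body": {
  "increments": [
    [0,0,0,0.001,0,0,-1],
    [0,0,0,0.002,0,0,-1],
    [0,0,0,0.003,0,0,-1],
    [0,0,0,0.003,0,0,-1]
  ]
}}

```text
time: 25.05
tool_pos: [529.2, 16.7, 65.9]
ee_rot: [0.997, -0.082, -0.005, -0.0]
contact_force: [-14.5, 1.7, 14.8]
grip_width: 0.27
```

```bash
python3 lift.py b
```

```text
25.05 tcp sc -73.27 0.4 65.93 [-14.5   1.7  14.8]
rightwall (np.int64(312), np.int64(208)) px/mm 0.26 shift [ 0.62 -0.25] 1.35 lift 0.97
rightwall2 (np.int64(329), np.int64(202)) px/mm 0.26 shift [ 0.4  -0.15] 0.63 lift 0.59
rightwall3 (np.int64(337), np.int64(199)) px/mm 0.26 shift [ 0.41 -0.32] 0.96 lift 1.25
farwall (np.int64(335), np.int64(189)) px/mm 0.25 shift [ 0.81 -0.07] 1.04 lift 0.3
farwall2 (np.int64(324), np.int64(179)) px/mm 0.25 shift [ 0.44 -0.24] 0.87 lift 0.95
farwall3 (np.int64(314), np.int64(169)) px/mm 0.25 shift [0.18 0.33] 1.07 lift -1.35
```

{"method": "step_arm", "body": {
  "increments": [
    [0,0,0,0.001,0,0,-1],
    [0,0,0,0.002,0,0,-1],
    [0,0,0,0.003,0,0,-1],
    [0,0,0,0.004,0,0,-1],
    [0,0,0,0.004,0,0,-1]
  ]
}}

```text
time: 25.72
tool_pos: [533.2, 16.1, 65.9]
ee_rot: [0.997, -0.082, -0.005, -0.0]
contact_force: [-14.4, 2.6, 13.5]
grip_width: 0.269
```

{"method": "step_arm", "body": {
  "increments": [
    [0,0,0,0.001,0,0,-1],
    [0,0,0,0.002,0,0,-1],
    [0,0,0,0.003,0,0,-1],
    [0,0,0,0.004,0,0,-1],
    [0,0,0,0.004,0,0,-1]
  ]
}}

```text
time: 26.35
tool_pos: [537.2, 15.5, 66.0]
ee_rot: [0.997, -0.082, -0.005, -0.0]
contact_force: [-12.6, 2.3, 14.6]
grip_width: 0.263
```

```bash
python3 lift.py c; python3 - <<'E'
from h import *
d=cap('wrist','w5');np.save('w5.npy',d,allow_pickle=True)
E
```

```text
26.35 tcp sc -65.23 0.5 65.98 [-12.6   2.3  14.6]
rightwall (np.int64(312), np.int64(208)) px/mm 0.26 shift [ 0.36 -0.46] 0.77 lift 1.78
rightwall2 (np.int64(329), np.int64(202)) px/mm 0.26 shift [-0.03 -0.28] 0.68 lift 1.1
rightwall3 (np.int64(337), np.int64(199)) px/mm 0.26 shift [ 0.32 -0.18] 1.08 lift 0.69
farwall (np.int64(335), np.int64(189)) px/mm 0.25 shift [ 0.46 -0.26] 0.8 lift 1.04
farwall2 (np.int64(324), np.int64(179)) px/mm 0.25 shift [ 0.5 -0.3] 1.1 lift 1.18
farwall3 (np.int64(314), np.int64(169)) px/mm 0.25 shift [0.98 0.09] 1.26 lift -0.37
```

View pics/w5.png

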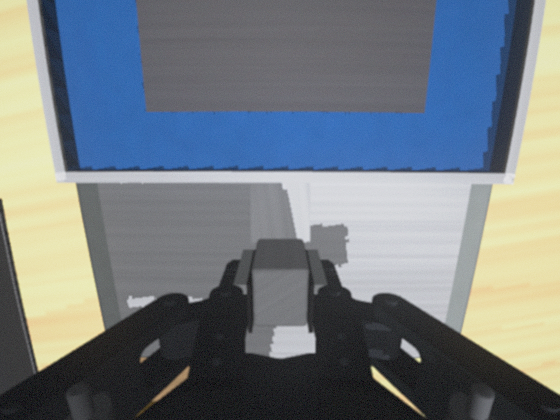

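The view shows the pan's near rim at row about 181 (columns 57..515), with the wedge's ramp under it and the dark mat's near corners at (147,111) and (425,111). The mat's apparent width against the earlier reference gives a better estimate of the lift.

```bash
cat > mat.py <<'E'
import sys;from h import *
def corners(d):
    img=d['color'].astype(np.float32);K=np.array(d['K'])
    s=cv2.GaussianBlur((img[:,:,2]-img[:,:,0])/(img.sum(2)+1),(3,3),0)   # blueness, shading independent
    def cross(p,t):  # subpixel crossings
        i=np.where((p[:-1]-t)*(p[1:]-t)<0)[0]; return i+(t-p[i])/(p[i+1]-p[i])
    H=np.median(s[s>0.15]);t=H/2
    # near edge of mat: scan columns upward from blue strip
    cols=range(200,380,4);near=[]
    for u in cols:
        c=cross(s[:,u],t); b=np.where(s[:,u]>t)[0]; 
        if len(b): 
            lo=b.max(); c=c[c<lo-8]
            if len(c): near.append((u,c.max()))
    near=np.array(near); und=lambda p:(ray(d,p)[1]@R.from_rotvec(np.ravel(d['rvec'])).as_matrix().T)[:,:2]
    L=[];Rr=[];v0=int(np.median(near[:,1]))
    for v in range(max(2,v0-60),v0-4,2):
        c=cross(s[v],t);l=c[c<250];r=c[c>310]
        if len(l):L.append((l.max(),v))
        if len(r):Rr.append((r.min(),v))
    fit=lambda p:cv2.fitLine(np.float32(und(np.array(p))),cv2.DIST_HUBER,0,1e-5,1e-5).ravel()
    n,l,r=fit(near),fit(L),fit(Rr)
    def X(a,b): k=np.linalg.solve(np.c_[a[:2],-b[:2]],b[2:]-a[2:]);return a[2:]+k[0]*a[:2]
    q=np.array([X(n,l),X(n,r)]); M=R.from_rotvec(np.ravel(d['rvec'])).as_matrix()
    return -M.T@np.ravel(d['tvec']),np.c_[q,[1,1]]@M
def at(d,z): c,v=corners(d);return c+v*((z-c[2])/v[:,2])[:,None]
w=lambda P:np.linalg.norm(P[0]-P[1])
d0=np.load('wref.npy',allow_pickle=True).item();P0=at(d0,55);print('ref',P0.round(1).tolist(),w(P0))
d1=np.load(sys.argv[1],allow_pickle=True).item() if len(sys.argv)>1 else cap('wrist')
zs=np.linspace(52,66,141);P=[w(at(d1,z)) for z in zs];z=np.interp(-w(P0),-np.array(P),zs);P1=at(d1,z);print('lift by width',z-55,P1.round(1).tolist())
zs2=[np.linalg.norm((at(d1,z)-P0)[:,:2]) for z in zs];print('lift by position',zs[np.argmin(zs2)]-55,min(zs2))
E
python3 mat.py w5.npy; for a in 4; do python3 - <<'E'
from h import *
print(sensors.state()['tool_pos'])
E
done
```

```text
ref [[623.0, 65.3, 55.0], [601.0, -63.1, 55.0]] 130.22705510445877
lift by width 2.6491966567664207 [[623.0, 65.3, 57.6], [601.0, -63.1, 57.6]]
lift by position 2.6000000000000014 0.06915890990844488
[537.16404726  15.4736544   65.96060641]
```

{"method": "step_arm", "body": {
  "increments": [
    [0,0,0,0.001,0,0,-1],
    [0,0,0,0.002,0,0,-1],
    [0,0,0,0.002,0,0,-1],
    [0,0,0,0.002,0,0,-1],
    [0,0,0,0.002,0,0,-1]
  ]
}}

```text
time: 27.08
tool_pos: [539.1, 15.2, 65.9]
ee_rot: [0.997, -0.082, -0.005, -0.0]
contact_force: [-13.9, 2.0, 12.9]
grip_width: 0.264
```

{"method": "step_arm", "body": {
  "increments": [
    [0,0,0,0,0,0,-1],
    [0,0,0,0,0,0,-1],
    [0,0,0,0,0,0,-1],
    [0,0,0,0,0,0,-1],
    [0,0,0,0,0,0,-1]
  ]
}}

```text
time: 27.7
tool_pos: [539.2, 15.2, 66.0]
ee_rot: [0.997, -0.082, -0.005, -0.0]
contact_force: [-13.3, 2.4, 14.0]
grip_width: 0.267
```

```bash
python3 mat.py; python3 lift.py d | head -1; python3 - <<'E'
from h import *
a=cap('side');cv2.imwrite('pics/fin.png',np.hstack([a['color'][100:310,120:440,::-1].repeat(2,0).repeat(2,1)]))
E
```

```text
ref [[623.0, 65.3, 55.0], [601.0, -63.1, 55.0]] 130.22705510445877
lift by width 3.0239648255682 [[622.9, 65.3, 58.0], [601.0, -63.1, 58.0]]
lift by position 3.0 0.10663542092267685
27.75 tcp sc -63.23 0.5 65.97 [-13.5   1.9  13.9]
```

View pics/fin.png

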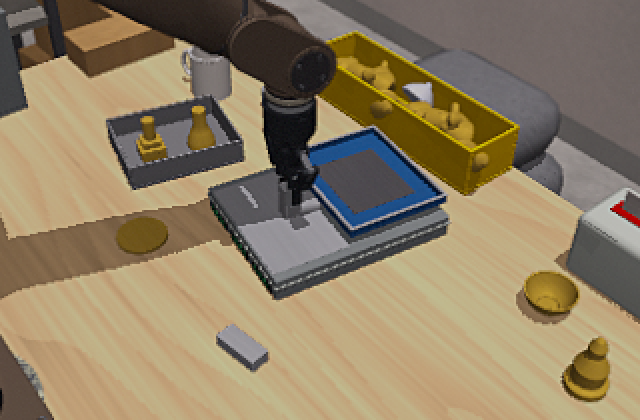

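The final view shows both castings upright in the tote at (150,140) and (200,130), the wedge held under the empty pan at (293,205), and the other objects where they were. The lift is steady at 3.0 mm, so I'm handing in.

```bash
python3 -c "
from h import *
print(hand_in())"
```

```text
the job is handed in; nothing more can be done
None
```

The job is done and handed in at about 28 s of the 72 s limit. Both castings stand upright in the tote. The wedge was laid flat on the bare deck and pushed nose first under the pan's near edge, and the fingers still hold it there.

- **Lift:** the last wrist picture gave 3.0 mm, by both the width and the position of the mat on the pan floor. The push distance after first contact agrees, at about 3.0 mm.
- **Steadiness:** tool position and forces were steady over the last 0.6 s. The contact force was about 14 N sideways and 14 N upward on the tool.
- **Final picture:** the side view shows both castings upright and the pan empty. The mug, medal, block, bowl and statue look undisturbed. The brush and test weight were out of view or hidden there, so I did not check them at the end.
- **Disagreement:** the side camera's lift estimate was noisy. Its patches read from -0.4 to 1.8 mm when the other two methods gave 2.6 mm. It resolves only about 0.26 pixels per mm there, so I did not rely on it.

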